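# Set the induction plate to level 4 and start it

### The job

Set the portable induction plate to level 4: with a fingertip, push the steel pointer of its selector round, counting the clicks (pointing at the open ring is off, each click clockwise is one level), until it rests pointing at the fourth dot, and only then press the round green start button right down and let it come up again. Only push with the outside of the fingers: do not pinch the pointer, do not shove or lift the plate, and leave the pan on it and the pepper grinder and oil bottle beside it where they are.

Things in the scene. Friction and masses are not known exactly. Their poses are not given: they have to be found in the camera images.
- plate: portable induction plate lying loose on the worktop, about 3 kg: aluminium casing with black glass top, 340 (x) by 280 (y) by 54 mm high; origin at the centre of its underside, x to its rear (away from the robot at yaw 0), y to its left, z up. The controls are on the front strip of the glass: selector at (-115, 45), start button at (-115, -90) mm; the pan stands behind them
- selector_axis (a point): point on the selector's turning axis (vertical), at the glass surface, 54 mm above the worktop. Around it at 74 mm lie the printed white marks, 30 degrees apart: the open ring (off) to the plate's left (+y), then six dots of growing size (levels 1 to 6) going clockwise seen from above, the third straight to the rear (+x), the sixth to the right (-y)
- selector (a joint): angle of the selector, rad: 0 = off (pointer along the plate's +y), growing clockwise seen from above; it has 7 sprung click positions 0.524 rad (30 degrees) apart, level n at 0.524 n, end stops at 0 and 3.14. Past half-way between two positions it springs on into the next one by itself and stays there. At rest at the start on off, level 1 or level 2; level 4 is 2.094 rad. A push of about 2 to 4 N sideways near the pointer's end moves it
- pointer_tip (a point): top of the outer end of the selector's steel pointer, 58 mm from the axis, 34 mm above the glass. The pointer is an upright bar 12 mm thick that runs out from the hub on one side of the axis only, its flanks from 8 to 34 mm above the glass, with a red line on top; the hub is 52 mm across and up to 12 mm high, 30 mm across above that
- pointer_rear_face: the half of the pointer bar (6 by 60 by 26 mm, 28 mm from the axis at its centre) on its anticlockwise side: push against this one to raise the level. Origin at its centre; its y axis points outward along the pointer
- pointer_lead_face: the other half of the bar, on its clockwise side: push against this one to lower the level. Origin at its centre, axes likewise
- level4_mark (a point): the fourth dot (level 4), on the glass
- off_mark (a point): the open ring (off), on the glass
- start_top (a point): centre of the top face of the round green start button, 28 mm across, on a black housing; pressed straight down
- start (a joint): travel of the start button, m: 0 up, 0.005 right down, which takes 4 N; it springs back when released
- pan: shallow steel two-handled pan, 164 mm across, 50 mm high, 204 mm over its loop handles, standing loose on the plate; origin at the centre of its underside
- grinder: pepper grinder with black cap, 43 mm across, 112 mm high, standing loose to the right of the plate; origin at the centre of its underside
- oil: pale square oil bottle with black cap, 42 mm wide, 170 mm high, standing loose to the left of the plate; origin at the centre of its underside
Things that resemble listed ones, but are neither listed nor needed, are in the scene too. What is meant by the grinder is not blue or red, and is the larger of those in its own colour.

How it is judged:
On the way, in this order (a step that is already met when the one before it is completed fails the run):
1. the selector rests on level 4 (value of joint selector between 1.9644 and 2.2244 rad and velocity of joint selector between -0.3 and 0.3 rad/s), for 0.3 s.
2. the start button is pressed right down with the selector on level 4 (value of joint selector between 1.9644 and 2.2244 rad and value of joint start above 0.004 m), for 0.05 s.
At the end, for the whole second after the job is handed in: The selector rests on level 4 (within 0.13 rad), the start button is up again (within 1 mm), the plate lies flat and within 25 mm of where it was, and the pan, the grinder and the oil bottle stand upright, at rest and within 30 mm of where they were (value of joint selector between 1.9644 and 2.2244 rad and value of joint start below 0.001 m and distance of plate from where it was at the start of the episode below 0.025 m and height (world z) of plate below 0.008 m and angle between plate's own z axis and vertical below 0.03 rad and distance of each of pan, grinder, oil from where it was at the start of the episode below 0.03 m and angle between each of pan, grinder, oil's own z axis and vertical below 0.1 rad and linear speed of each of pan, grinder, oil below 0.02 m/s); the robot touches nothing.
It fails at once if the start button is pressed while the selector is not on level 4 (value of joint start above 0.0025 m and not (value of joint selector between 1.9644 and 2.2244 rad)).
It fails at once if the pointer is pinched: the fingers press on both its flanks at once (contact force between each of pointer_rear_face, pointer_lead_face and the fingers above 1.5 N).
It fails at once if the plate is shoved more than 30 mm or lifted or tipped (distance of plate from where it was at the start of the episode above 0.03 m or height (world z) of plate above 0.01 m or angle between plate's own z axis and vertical above 0.06 rad).
It fails at once if the pan, the grinder or the oil bottle is shifted or lifted by more than 40 mm, or tipped over (distance of any of pan, grinder, oil from where it was at the start of the episode above 0.04 m or angle between any of pan, grinder, oil's own z axis and vertical above 0.3 rad).
It also fails if it takes over 64 s, if anything falls off the work surface, if the arm or the gripper's body presses on something with over 40 N, if the wrist force passes 120 N, or if a joint passes its speed limit or range.

### The arm

A 7-joint arm with a two-finger parallel gripper is mounted at the origin on a cart in front of the work surface, level with it; the furniture and walls round the work are solid. World frame = base frame: x ahead of the robot, y to its left, z up, the work surface at z = 0. Lengths are in m, angles in rad, forces in N, time in s.
With the tool pointing down it reaches from about 0.425 to 0.95 m from the base axis. Payload 4.7 kg.
Tool frame: the origin (TCP) lies at the very end of the fingers, on their centre line; the grasp point (between the pads) lies 19 mm behind it; z points along the fingers, y is the direction in which the jaws open and shut (so a half turn about z gives the same grasp; the last joint's range is limited). The gripper opens to 85 mm and grips with 20 to 120 N. Pads are 22 mm wide; open, the fingers measure 114 mm over their backs; the gripper's body (76 mm by 85 mm) begins 54 mm behind the grasp point. The pads swing forward as they close: fully open they stand 13 mm farther back than shut.
Start: joints at [-0.029, 0.469, -0.049, 1.532, 0.024, 1.141, -0.082], TCP at [0.675, 0, 0.207] pointing down, gripper open.
Joint ranges: [-2.59, 2.59], [-0.33, 1.99], [-1.39, 1.29], [0.1, 2.45], [-1.04, 4.18], [0.21, 1.99], [-2.66, 2.66]. Speed limits (rad/s): [2.57, 2.57, 3.14, 3.14, 3.14, 3.14, 3.14].

### API

Orientations are given as a unit quaternion [w, x, y, z].
In Python, from plant import bot gives the robot as it stands. The module is installed in compiled form; this text tells all that it offers. Calls block until the motion is done:
- bot.reach(position, orientation): joint-space move of the TCP to a pose.
- bot.move_l(position, frame=None, velocity=0.15, threshold=None): straight line of the TCP; frame=None keeps the orientation; velocity is the mean speed in m/s. With threshold (N) it stops when the force on the tool has changed by that much, and returns True; else False.
- bot.goto_joints(angles): joint-space move.
- bot.open() and bot.clamp(effort=None): open the fingers fully, or close them until they stop; effort is the grip in N (None keeps the last).
- bot.wait(seconds).
- bot.inverse_kinematics(position, orientation): joint angles nearest the present ones, or None.
- bot.get_obs(): the state.
- bot.camera(name): name is "side" or "top" or "wrist"; returns a dict with "img" (480x640x3 uint8, red, green, blue), "vertical_fov" (degrees; the focal length in pixels is half the picture's height over the tangent of half this angle, whatever the lens; pixels are square), "cx", "cy" (the principal point, pixels), "T" (4x4, takes a point from camera to world coordinates). Camera axes: x right, y up, looking along -z (the intrinsics and any distortion apply to the point x, -y, -z); pixel columns grow to the right and rows downward; lengths in m; the calibration is good to about 2 mm. A picture is of the moment at which its call begins. There is no depth.
A pose or a line that the arm cannot do raises bot.Unreachable and nothing moves.
- bot.close_job(): hands the job in, once; it reports no verdict.
Trained networks look in a picture, given as the dict that the camera call returned (one of the last four; its "shot" number tells which), for a name from the list of things; names that differ only in an ending like _2 or _b are one class to them, and where a whole thing is asked for, a point or a joint stands for the part that bears it (a point fixed in the world has none). Each returns a list of dicts, best first, with "p" (0 to 1); they miss things now and then, are a little off and sometimes report something else, mostly with a low value. They report only what shows in the picture. A call takes as long as a camera call. They do not tell look-alikes from the thing itself.
- bot.spot_in(picture, thing): "at" ([column, row] in pixels, amid what is visible of it).
- bot.regions_of(picture, thing): "region" (480x640 bool, what is visible of it) and "at" ([column, row] in pixels, amid what is visible of it).
The state is a dict: "t": time; "q": joint angles; "qvel": joint speeds; "joint_efforts": joint torques, N m; "tool_pos": TCP position; "orientation": TCP orientation; "wrist_force": force on the tool from outside, world axes, zero at the start; "torque": the same for the moment, N m; "grip_width": finger opening in m.
Only numpy, scipy, OpenCV 4.12 (cv2) and the standard library are available. Lean on these libraries where they do the work, as an engineer would, in place of code of your own. Each camera call takes 0.05 s, during which the arm holds its last target. There are 200 camera calls.

## Working session

There is one attempt and no reset: what is moved stays moved. The work goes in short steps, each a Python script; the robot and the scene stay as the last script left them, time stands still between calls to the robot, and variables do not carry over. Pictures are saved under pics/ and viewed, about 8 in all and at most 12, crops included, and the job is handed in when it is done.

```bash
mkdir -p pics; cat > h.py <<'E'
import numpy as np, cv2
from plant import bot
def save(c,n): cv2.imwrite('pics/'+n,cv2.cvtColor(c['img'] if isinstance(c,dict) else c,cv2.COLOR_RGB2BGR))
def f(c): return 240/np.tan(np.radians(c['vertical_fov'])/2)
def ray(c,px):
    d=np.array([(px[0]-c['cx'])/f(c),-(px[1]-c['cy'])/f(c),-1.]); T=np.array(c['T']); return T[:3,3],T[:3,:3]@d
def onz(c,px,z):
    o,d=ray(c,px); return o+d*(z-o[2])/d[2]
def proj(c,p):
    T=np.array(c['T']); q=T[:3,:3].T@(np.array(p)-T[:3,3]); return np.array([c['cx']+f(c)*q[0]/-q[2],c['cy']+f(c)*q[1]/q[2]])
def tri(cs,pxs):
    A=np.zeros((3,3));b=np.zeros(3)
    for c,p in zip(cs,pxs):
        o,d=ray(c,p);d=d/np.linalg.norm(d);M=np.eye(3)-np.outer(d,d);A+=M;b+=M@o
    return np.linalg.solve(A,b)
E
python3 - <<'E'
from h import *
ims=[]
for n in ['top','side','wrist']:
    c=bot.camera(n); save(c,n+'0.png'); print(n,[k for k in c if k!='img'],c['vertical_fov'],c['cx'],c['cy'],np.round(c['T'],3).tolist(), {k:c[k] for k in c if k not in('img','T','vertical_fov','cx','cy')})
    for t in ['plate','pointer_tip','selector_axis','start_top','level4_mark','off_mark','pan','grinder','oil']:
        r=bot.spot_in(c,t); print(t,[(np.round(x['at'],1).tolist(),round(x['p'],2)) for x in r[:4]])
E
```

```text
top ['vertical_fov', 'cx', 'cy', 'T', 'shot'] 46.19101182670065 324.5477199563286 234.59483062219266 [[-0.02, 0.984, -0.176, 0.358], [-1.0, -0.02, 0.002, -0.085], [-0.002, 0.176, 0.984, 1.262], [0.0, 0.0, 0.0, 1.0]] {'shot': 1}
plate [([358.2, 244.3], 0.81), ([312.3, 257.0], 0.52), ([414.5, 196.2], 0.34)]
pointer_tip [([316.1, 267.1], 0.73), ([361.7, 242.6], 0.42)]
selector_axis [([358.0, 243.3], 0.91)]
start_top [([360.9, 245.9], 0.73), ([414.5, 199.9], 0.5), ([384.3, 260.9], 0.48)]
level4_mark [([358.7, 245.5], 0.91)]
off_mark [([360.2, 242.3], 0.6)]
pan [([329.4, 179.0], 0.94), ([413.8, 198.7], 0.65)]
grinder [([435.7, 242.3], 0.83), ([432.9, 166.6], 0.5)]
oil []
side ['vertical_fov', 'cx', 'cy', 'T', 'shot'] 46.733749136070564 331.5238507290599 234.81801128446406 [[-0.977, 0.07, -0.204, 0.36], [-0.214, -0.426, 0.879, 0.89], [-0.026, 0.902, 0.431, 0.549], [0.0, 0.0, 0.0, 1.0]] {'shot': 2}
plate [([343.8, 257.2], 0.59)]
pointer_tip [([374.5, 244.4], 0.75)]
selector_axis [([345.2, 258.0], 0.81), ([270.5, 266.0], 0.52)]
start_top [([376.2, 210.9], 0.5)]
level4_mark [([345.9, 259.9], 0.93), ([324.1, 195.8], 0.36)]
off_mark [([345.9, 260.1], 0.96)]
pan [([291.5, 222.4], 0.57), ([375.6, 243.2], 0.48)]
grinder [([321.6, 194.0], 0.92), ([421.7, 204.8], 0.91), ([368.9, 194.9], 0.6), ([297.5, 190.3], 0.51)]
oil [([268.6, 268.3], 0.79), ([353.3, 237.4], 0.47)]
wrist ['vertical_fov', 'cx', 'cy', 'T', 'shot'] 60.92255251046266 322.97904451762645 245.0038575875178 [[1.0, -0.0, 0.001, 0.675], [0.0, 0.961, 0.275, 0.07], [-0.001, -0.275, 0.961, 0.374], [0.0, 0.0, 0.0, 1.0]] {'shot': 3}
plate [([216.2, 247.1], 0.92)]
pointer_tip [([108.0, 313.0], 0.77)]
selector_axis [([219.3, 247.8], 0.82)]
start_top []
level4_mark [([217.2, 248.4], 0.8)]
off_mark [([216.5, 244.4], 0.62)]
pan [([336.2, 348.0], 0.9)]
grinder []
oil [([303.4, 120.9], 0.98), ([108.4, 315.2], 0.68)]
```

```bash
cd pics; python3 -c "
import cv2
a=cv2.imread('top0.png')[130:330,200:480];cv2.imwrite('top0c.png',cv2.resize(a,None,fx=2.8,fy=2.8,interpolation=cv2.INTER_CUBIC))"
```

```text
(no output)
```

View pics/top0c.png

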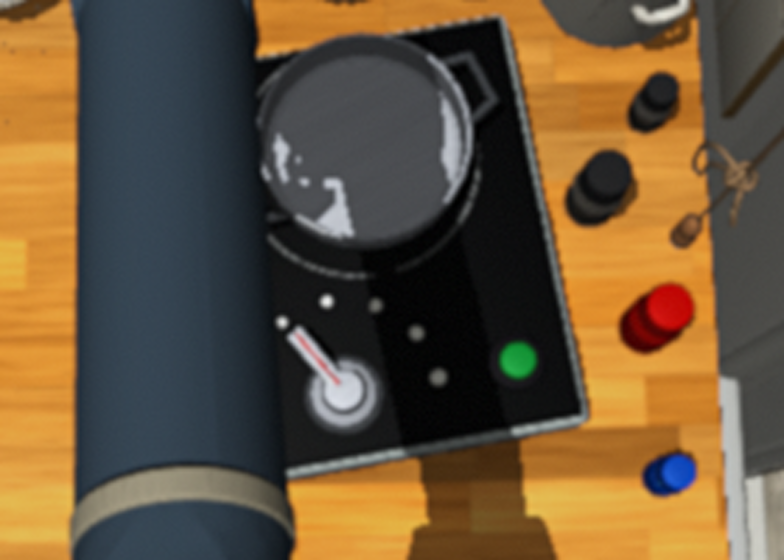

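View pics/side0.png

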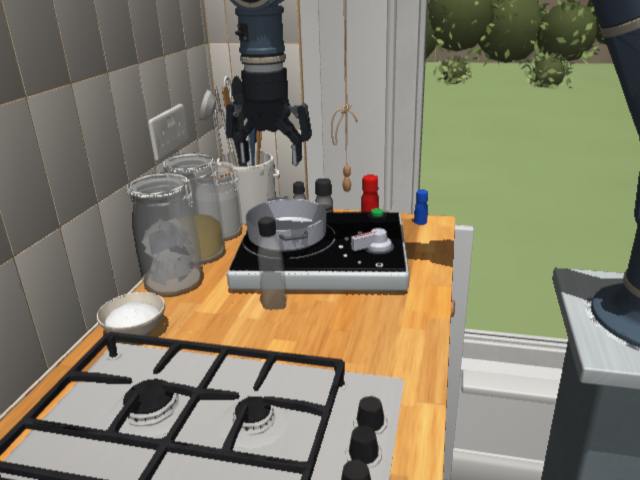

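View pics/wrist0.png

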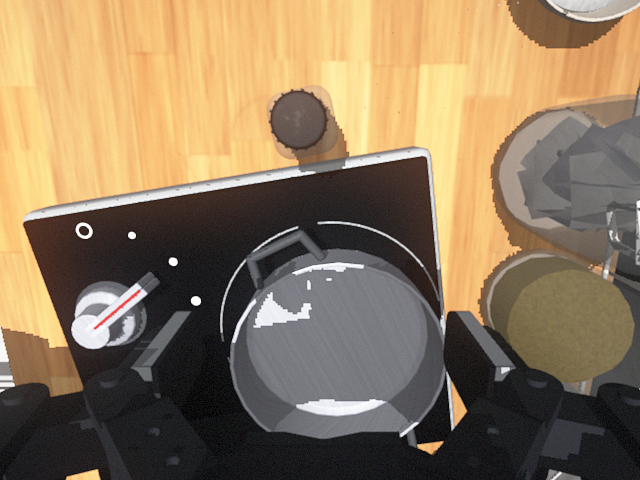

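Top crop: pointer at level 2 (tip at about crop (292,333), next to the second dot at (282,322)); the green button is at (518,360). Two black grinders are at top px (414,197), the larger, and (433,166), the smaller; the larger one is meant, and neither needs touching. Wrist view: ring (84,231), dots 1–3 at (132,235), (173,262), (196,301). Fit the plate pose from the marks.

```bash
cat >> h.py <<'E'
def mk(n): a=np.radians(90-30*n); return np.array([-.115,.045])+.074*np.array([np.cos(a),np.sin(a)])
def fit(P,Q):
    P,Q=np.array(P),np.array(Q);p,q=P.mean(0),Q.mean(0);H=(P-p).T@(Q-q)
    yaw=np.arctan2(H[0,1]-H[1,0],H[0,0]+H[1,1]);R=np.array([[np.cos(yaw),-np.sin(yaw)],[np.sin(yaw),np.cos(yaw)]])
    t=q-R@p; return yaw,R,t,np.linalg.norm(P@R.T+t-Q,axis=1)
def cen(c,px,r=6):
    g=cv2.cvtColor(c['img'],cv2.COLOR_RGB2GRAY).astype(float);x,y=map(int,np.round(px))
    w=g[y-r:y+r+1,x-r:x+r+1];w=np.clip(w-np.median(w)-20,0,None);yy,xx=np.mgrid[y-r:y+r+1,x-r:x+r+1]
    return np.array([(w*xx).sum(),(w*yy).sum()])/w.sum()
E
python3 - <<'E'
from h import *
t=bot.camera('top');w=bot.camera('wrist')
tp=lambda u,v:(200+u/2.8,130+v/2.8)
W={0:(84,231),1:(132,235),2:(173,262),3:(196,301)}
Tm={3:tp(327,301),4:tp(375,305),5:tp(417,332),6:tp(438,377)}
A=[(n,onz(w,cen(w,p,10 if n==0 else 6),.054)[:2]) for n,p in W.items()]
B=[(n,onz(t,cen(t,p,4),.054)[:2]) for n,p in Tm.items()]
for nm,S in(('w',A),('t',B),('both',A+B)):
    y,R,o,e=fit([mk(n) for n,_ in S],[q for _,q in S]); print(nm,round(np.degrees(y),2),o.round(4),(e*1e3).round(1),'axis',(R@[-.115,.045]+o).round(4),'start',(R@[-.115,-.09]+o).round(4))
print('btn z.07',onz(t,tp(518,360),.07), 'tip top z.088', onz(w,(154,279),.088))
s=bot.camera('side'); r=bot.regions_of(s,'start_top'); print([(x['at'],x['p']) for x in r[:3]])
print('tri btn',tri([t,s],[tp(518,360),(377,212)]))
# oil, pan, grinder
print('oil cap z.17',onz(w,(299,120),.17),'grinder top .112',onz(t,tp(606,175),.112),'pan',onz(t,(329,179),.1))
for x in bot.get_obs().items(): print(x)
E
```

```text
w 9.19 [ 0.6144 -0.1083] [0.1 0.1 0.  0.1] axis [ 0.4937 -0.0822] start [ 0.5153 -0.2155]
t 9.46 [ 0.6164 -0.1069] [0.4 0.7 0.2 0.2] axis [ 0.4956 -0.0814] start [ 0.5178 -0.2145]
both 10.03 [ 0.6159 -0.1066] [0.4 0.4 0.9 1.4 1.2 1.  0.3 0.6] axis [ 0.4948 -0.0823] start [ 0.5184 -0.2153]
btn z.07 [ 0.51678984 -0.21575145  0.07      ] tip top z.088 [ 0.5488815  -0.03822242  0.088     ]
[([376.7, 212.6], 0.49)]
tri btn [ 0.51533643 -0.21590866  0.06953791]
oil cap z.17 [0.66372468 0.07389228 0.17      ] grinder top .112 [ 0.6499668  -0.28267947  0.112     ] pan [ 0.68643682 -0.09952373  0.1       ]
('t', 1.7)
('q', array([-0.02892629,  0.4686285 , -0.04858071,  1.53249588,  0.0241177 ,
        1.14103984, -0.08231782]))
('qvel', array([ 0.00036673, -0.00121832, -0.00110692,  0.00104563, -0.0013065 ,
        0.00030491,  0.00051519]))
('joint_efforts', array([-1.33131187e-03, -5.10165238e+01, -4.70570312e-02, -2.38009107e+01,
        1.08871344e-02,  9.38301346e-04,  1.46599285e-05]))
('tool_pos', array([6.75008228e-01, 4.64424929e-05, 2.07417310e-01]))
('orientation', array([4.66052259e-07, 7.07103774e-01, 7.07109789e-01, 8.94460639e-06]))
('wrist_force', array([ 0.46245008, -0.0911472 , -0.50066547]))
('torque', array([-0.02442713,  0.01798129, -0.00871522]))
('grip_width', 0.08548746424626129)
```

Marks from both views agree to about 2 mm: axis at (0.4945, -0.082), yaw about 9.5°, pointer on level 2. Close the fingers, come down behind the pointer's anticlockwise flank, and check.

```bash
cat >> h.py <<'E'
from scipy.spatial.transform import Rotation as Ro
AX=np.array([.4945,-.082]);YAW=np.radians(9.5)
def pose(level,off,r=.044,z=.068):
    th=YAW+np.radians(90-30*level);u=np.array([np.cos(th),np.sin(th),0]);n=np.array([-u[1],u[0],0])
    q=Ro.from_matrix(np.c_[n,u,[0,0,-1]]).as_quat(scalar_first=True)
    return np.r_[AX,z]+r*u+off*n,q
E
python3 - <<'E'
from h import *
bot.clamp(20)
p,q=pose(2,.031,z=.15); bot.reach(p,q)
t=bot.camera('top');save(t,'t1.png')
print(bot.move_l(p-[0,0,.082],velocity=.08,threshold=4))
w=bot.camera('wrist');save(w,'w1.png'); o=bot.get_obs();print(o['t'],o['tool_pos'],o['wrist_force'],p)
E
```

```text
False
4.4833 [ 0.50926448 -0.03008555  0.06859953] [ 0.08614364  0.9088676  -0.34723107] [ 0.50873306 -0.0300922   0.15      ]
```

View pics/w1.png

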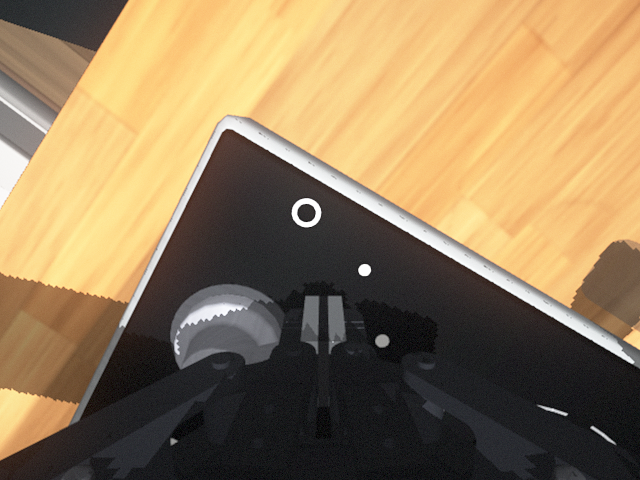

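The fingers stand beside the hub on the left, with ring (306,212), dot 1 (364,270) and dot 2 (382,341) where expected. Push round in an arc.

```bash
python3 - <<'E'
from h import *
c=bot.camera('wrist')
S=[(n,onz(c,cen(c,p,r),.054)[:2]) for n,p,r in((0,(306,212),18),(1,(364,270),9),(2,(382,341),9))]
y,R,o,e=fit([mk(n) for n,_ in S],[q for _,q in S]);print(np.degrees(y),R@[-.115,.045]+o,R@[-.115,-.09]+o,e)
for L in np.r_[2,np.arange(2.3,3.91,.2),3.93]:
    p,q=pose(L,.017); bot.move_l(p,q,velocity=.05); b=bot.get_obs(); print(round(L,2),round(b['t'],2),(b['tool_pos']-p).round(4),b['wrist_force'].round(1))
p,q=pose(3.93,.04); bot.move_l(p,q,velocity=.08)
p[2]=.16; bot.move_l(p,q,velocity=.15)
bot.reach(np.array([.50,.03,.28]),pose(3,0)[1])
t=bot.camera('top');save(t,'t2.png');w=bot.camera('wrist');save(w,'w2.png')
a=t['img'][170:330,240:460]; save(cv2.resize(a,None,fx=2.8,fy=2.8,interpolation=cv2.INTER_CUBIC),'t2c.png')
E
```

```text
9.139985147088323 [ 0.49418879 -0.0820177 ] [ 0.51563315 -0.21530363] [1.73211946e-04 6.21448522e-05 1.13341112e-04]
2.0 4.97 [ 0.0002 -0.0004 -0.0001] [-0.1 -0.3 -0.6]
2.3 5.28 [-0.0002  0.0002 -0.0001] [ 0.   0.1 -0.1]
2.5 5.53 [-0.0002  0.0002 -0.    ] [-0.4 -0.  -0.4]
2.7 5.79 [-0.0002  0.0001 -0.    ] [ 0.  -0.1 -0.1]
2.9 6.05 [-0.0002  0.0001 -0.    ] [0.2 0.4 0.9]
3.1 6.31 [-0.0002  0.0001 -0.    ] [ 0.8 -0.3  0. ]
3.3 6.57 [-0.0002  0.0002 -0.    ] [ 0.5  0.3 -0.6]
3.5 6.83 [-0.0001  0.0001 -0.    ] [ 0.1  0.8 -0.1]
3.7 7.08 [-0.0001  0.0002 -0.    ] [-0.   1.   0.1]
3.9 7.34 [-0.0001  0.0002 -0.    ] [-0.7  0.1 -0.1]
3.93 7.59 [-0.      0.0002 -0.    ] [-1.  -0.3 -0.2]
```

View pics/w2.png

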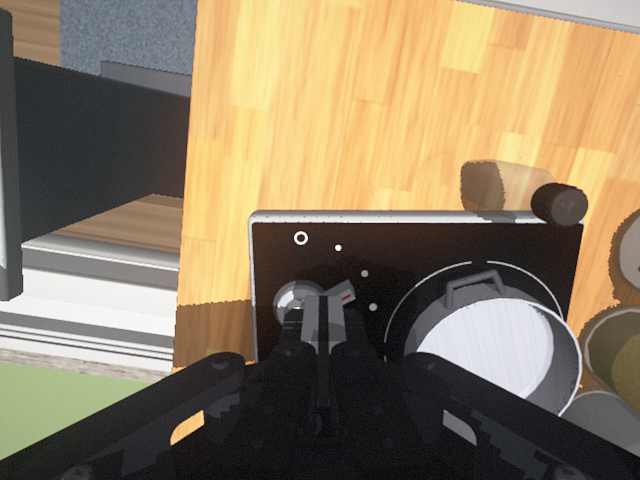

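View pics/t2c.png

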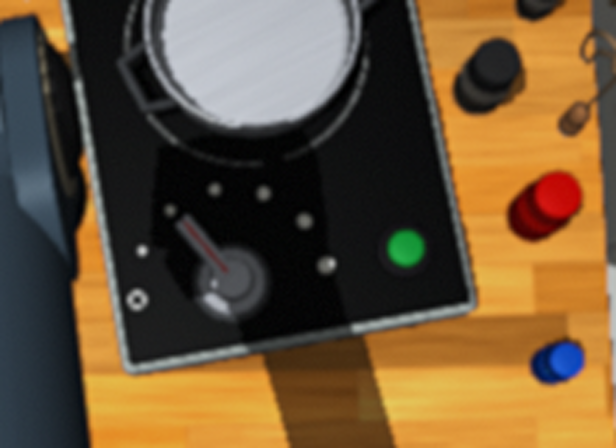

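The pointer still points at dot 2 in both pictures (w2 tip (348,294); top crop (185,220) beside dot (170,210)), and no push force showed, so the fingers did not meet it. Check where the fingertips really are.

```bash
python3 - <<'E'
from h import *
o=bot.get_obs(); print(o['grip_width'],o['t'],o['tool_pos'])
w=bot.camera('wrist'); s=bot.camera('side'); save(s,'s3.png')
q=Ro.from_quat(o['orientation'],scalar_first=True).as_matrix()
for dx in(-.011,.011):
  for dz in(0,-.013,-.03): print(dx,dz,'wrist',proj(w,o['tool_pos']+q@[dx,0,dz]).round(0),'side',proj(s,o['tool_pos']+q@[dx,0,dz]).round(0))
for n in (2,4): print(n,proj(w,pose(n,0,r=.058,z=.088)[0]).round(),proj(s,pose(n,0,r=.058,z=.088)[0]).round(),proj(s,pose(n,0,r=.074,z=.054)[0]).round())
x,y=proj(s,o['tool_pos']).astype(int)
ims=[cv2.resize(s['img'][max(0,y-90):y+60,x-100:x+100],(700,525))]
save(ims[0],'s3c.png')
E
```

```text
7.325771723691177e-05 9.5667 [0.49942831 0.02825142 0.27767076]
-0.011 0 wrist [322. 317.] side [366. 151.]
-0.011 -0.013 wrist [322. 331.] side [366. 144.]
-0.011 -0.03 wrist [322. 352.] side [366. 133.]
0.011 0 wrist [322. 270.] side [366. 155.]
0.011 -0.013 wrist [322. 281.] side [366. 148.]
0.011 -0.03 wrist [322. 298.] side [366. 137.]
2 [353. 293.] [351. 237.] [344. 255.]
4 [352. 348.] [352. 225.] [345. 238.]
```

View pics/s3c.png

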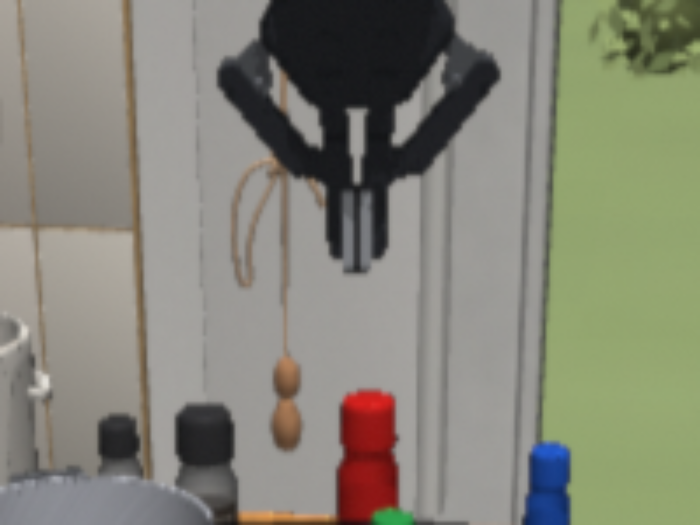

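The side crop shows the closed tips at about side px (368,140), while the stated TCP projects to (366,153). The wrist view shows the same offset, so the real tips end about 25 mm short of the reported TCP and passed over the pointer. Calibrate by a light guarded touch on free glass, then redo the push.

```bash
python3 - <<'E'
from h import *
p,q=pose(2,.033,z=.15); bot.reach(p,q)
p[2]=.06; bot.move_l(p,q,velocity=.12,threshold=4)
p[2]=.022; hit=bot.move_l(p,q,velocity=.02,threshold=3)
o=bot.get_obs(); zg=o['tool_pos'][2]; print(hit,zg,o['t'],o['wrist_force'].round(1))
if hit:
    p[2]=zg+.014; bot.move_l(p,q,velocity=.05)
    o=bot.get_obs();print(o['tool_pos'],o['wrist_force'].round(1)); open('zg','w').write(str(zg))
E
```

```text
True 0.030192953230930415 12.575 [-1.  -0.1  4.4]
[ 0.50767203 -0.02854364  0.04454218] [-0.4 -0.3  0. ]
```

Glass is felt at reported z = 0.030, so the tips sit 24 mm above the reported TCP. Now push at z = 0.044 (14 mm above the glass).

```bash
python3 - <<'E'
from h import *
import h
h.AX=np.array([.4943,-.082]);h.YAW=np.radians(9.2)
for L in np.r_[2,np.arange(2.3,3.91,.2),3.93]:
    p,q=pose(L,.017,z=.044); bot.move_l(p,q,velocity=.04); b=bot.get_obs(); print(round(L,2),round(b['t'],2),b['wrist_force'].round(1))
bot.wait(.3)
p,q=pose(3.93,.04,z=.044); bot.move_l(p,q,velocity=.08)
p[2]=.16; bot.move_l(p,q,velocity=.2)
bot.reach(np.array([.50,.03,.28]),pose(3,0)[1])
t=bot.camera('top');a=t['img'][170:330,240:460]; save(cv2.resize(a,None,fx=2.8,fy=2.8,interpolation=cv2.INTER_CUBIC),'t4c.png')
S=[(n,onz(t,cen(t,(240+u/2.8,170+v/2.8),4),.054)[:2]) for n,u,v in((0,137,300),(1,142,251),(3,214,189),(6,327,264))]
print([(n,x.round(4)) for n,x in S]); print(bot.get_obs()['t'])
E
```

```text
2.0 13.57 [-0.5  1.1  0.1]
2.3 13.9 [ 0.1 -0.1  0.3]
2.5 14.18 [ 1.2  0.7 -0.5]
2.7 14.45 [-0.2 -0.1 -0. ]
2.9 14.72 [0.4 0.5 0.7]
3.1 15.0 [-0.8  0.2 -0.7]
3.3 15.28 [-0.2  0.   0.3]
3.5 15.55 [-0.2  0.1 -0.8]
3.7 15.82 [-0.3 -0.1  0. ]
3.9 16.1 [0.7 0.5 0.1]
3.93 16.35 [ 0.2 -0.2  0.2]
[(0, array([ 0.4842, -0.0084])), (1, array([ 0.5219, -0.0126])), (3, array([ 0.5689, -0.0695])), (6, array([ 0.5084, -0.1568]))]
18.5417
```

View pics/t4c.png

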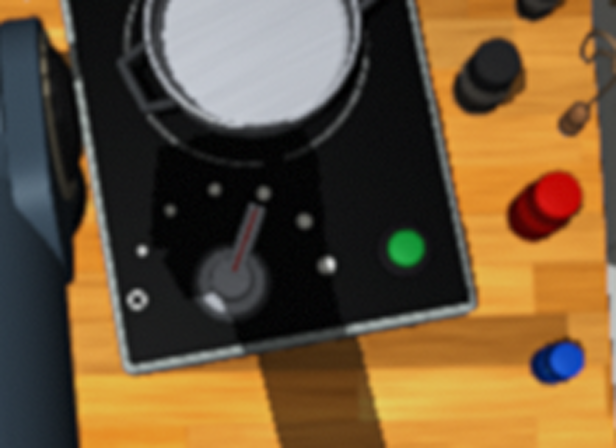

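The pointer now lies on the fourth dot (tip (257,205), dot 4 (263,192), dot 3 (214,189)), and the marks are where they were. Press start.

```bash
python3 - <<'E'
from h import *
q=pose(3,0)[1]; b=np.array([.516,-.2153,.16])
bot.reach(b,q); b[2]=.056; print(bot.move_l(b,q,velocity=.12,threshold=5))
b[2]=.034; print(bot.move_l(b,q,velocity=.02,threshold=12)); o=bot.get_obs(); print(o['t'],o['tool_pos'],o['wrist_force'].round(1))
bot.wait(.15); o=bot.get_obs(); print(o['tool_pos'],o['wrist_force'].round(1))
s=bot.camera('side'); save(cv2.resize(s['img'][150:300,220:440],(792,540),interpolation=cv2.INTER_CUBIC),'s5.png')
E
```

```text
False
True
21.2583 [ 0.51637076 -0.21536414  0.04615127] [-1.6  1.   7.2]
[ 0.51633925 -0.21538055  0.04614279] [-2.1  0.6  7.1]
```

View pics/s5.png

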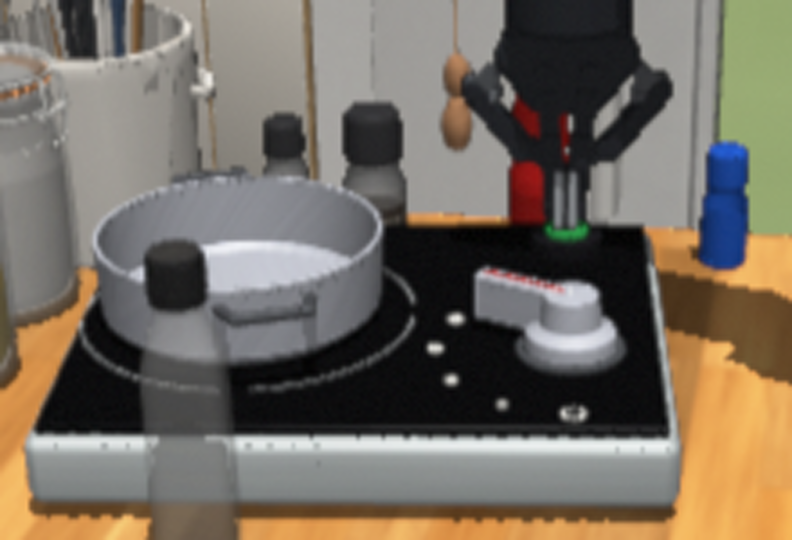

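The fingertip is centred on the button (side crop (567,232)) with the pointer at level 4. 7 N steady suggests it is bottomed; press a little further to make sure, then release.

```bash
python3 - <<'E'
from h import *
q=pose(3,0)[1]; b=np.array([.5163,-.2153,.034])
print(bot.move_l(b,q,velocity=.02,threshold=15)); o=bot.get_obs(); print(o['tool_pos'],o['wrist_force'].round(1))
bot.wait(.2); o=bot.get_obs(); print(o['tool_pos'],o['wrist_force'].round(1))
for z in (.048,.050,.052,.056):
    b[2]=z; bot.move_l(b,q,velocity=.03); bot.wait(.1); print(z,bot.get_obs()['wrist_force'].round(1))
b[2]=.16; bot.move_l(b,q,velocity=.15)
bot.reach(np.array([.50,.03,.28]),q)
t=bot.camera('top');a=t['img'][130:330,200:480]; save(cv2.resize(a,None,fx=2.8,fy=2.8,interpolation=cv2.INTER_CUBIC),'t6c.png'); print(bot.get_obs()['t'])
S=[(n,onz(t,cen(t,(240+u/2.8,170+v/2.8),4),.054)[:2].round(4)) for n,u,v in((0,137,300),(1,142,251),(3,214,189),(6,327,264))];print(S)
E
```

```text
True
[ 0.51631071 -0.21536252  0.0461213 ] [-1.8  1.   7.3]
[ 0.51633427 -0.21533885  0.04612993] [-1.   1.3  6.9]
0.048 [-1.1 -0.7  3.6]
0.05 [-0.  -0.7  2. ]
0.052 [ 0.1 -0.4 -0.2]
0.056 [-0.6  0.3  0.1]
25.3
[(0, array([ 0.4842, -0.0083])), (1, array([ 0.5219, -0.0126])), (3, array([ 0.5689, -0.0694])), (6, array([ 0.5082, -0.1564]))]
```

View pics/t6c.png

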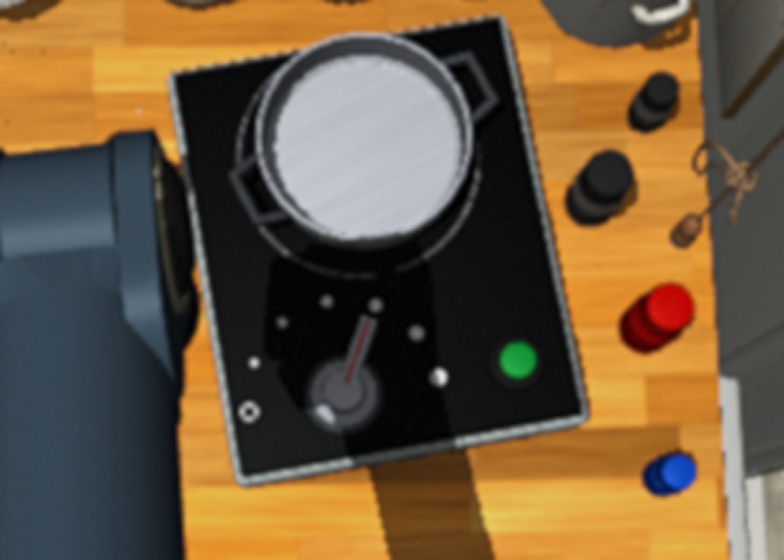

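The button's force rose over about 5 mm of travel (0 N at z 0.052, 3.6 N at 0.048) to a hard stop at 0.046. It has been released. The pointer is on dot 4 (tip (368,320), dot (375,305)), and nothing has moved.

```bash
python3 -c "
from plant import bot
print(bot.close_job())"
```

```text
the job is handed in; nothing more can be done
None
```

The selector is on level 4, and the start button was then pressed right down and released. I handed the job in soon after about 25 s on the robot's clock; it reports no verdict.

- **Selector:** it started on level 2, and I pushed it two clicks clockwise with the outside of the closed fingers. I did not feel the clicks in the wrist force; the pictures from above confirm the pointer on the fourth dot.
- **First push missed:** the fingers passed over the pointer without touching it, because the real fingertips end about 24 mm short of the reported tool point. I found this from the side picture, corrected it with a light touch on the glass (about 4 N), and pushed again.
- **Start button:** its force rose over about 5 mm of travel to a hard stop at 7 N. The tool moved no lower when pushed again, and the force fell back to zero on release.
- **Last check:** the plate's printed marks had not moved (within 0.5 mm). The pan and grinder looked unmoved in the last top picture. The oil bottle was hidden there; the side picture taken during the press showed it standing.

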